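Put the mug and measuring cup away behind the sliding door

TASK

Slide the shelf's acrylic door all the way open to the left, then put the blue mug and the steel measuring cup from the counter away, each standing upright on a free spot of the uncovered part of the shelf. Set them down gently and do not touch or shift anything already stored there or knock the two together; finally slide the door fully shut over them.

Things in the scene. Friction and masses are not known exactly. Their poses are not given: they have to be found in the camera images.
- shelf: Fixed mint-green low shelf, open above. Origin on the counter under the bay's centre; x = depth, away from the robot, y = length, to the left. Board 15 mm thick, x -160..160, y -205..585, end panels outside it, up to 150 mm. Rails along both long sides: |x| 144..160, z 138..150; posts under them at y 215; far edge lip 22 mm high. The waffle iron stands beyond y 200.
- bay (a point): Centre of the bay's floor (board top, 15 mm above the counter), shelf's axes. The bay is the right part of the shelf, x -160..160, y -200..200, under the shut door. Four stored things stand in it about 120 mm apart in two rows of three; two places, which vary, are free.
- door (a joint): Slide of the translucent acrylic door, m: 0 = fully shut over the bay, 0.40 = fully open to the left (shelf +y). Starts about half drawn. Friction 2 N, 0.5 kg; stays where left. Pane 318 x 385 x 5 mm, level on top of the rails (151 to 156 mm above the counter), its centre at shelf y = joint value.
- door_grip (a point): On the dark green upright grip tab on the door, 182 mm above the counter. Tab: 50 mm along shelf x, 16 mm along shelf y (pinch it from above along y), from 156 to 198 mm above the counter; at shelf x = -80 mm, y = joint value - 150 mm. Axes are the shelf's.
- mug: Blue stoneware mug to put away, on the counter at the right, 66 mm outer diameter, 88 mm tall, wall 4.5 mm, empty, about 0.28 kg. Origin: centre of its underside, z up. Loop handle towards its own +y, 10 mm thick, reaching 62 mm from the axis, between 19 and 75 mm height.
- measuring_cup: Stainless steel measuring cup to put away, on the counter at the right, 64 mm outer diameter, 80 mm tall, wall 3 mm, empty, about 0.16 kg. Origin: centre of its underside, z up. Loop handle towards its own +y, 8 mm thick, reaching 60 mm from the axis, between 26 and 76 mm height.
- stored_mug: Oatmeal-coloured stoneware mug in the bay, leave alone: same size as the blue mug (66 mm diameter, 88 mm tall, handle to its +y reaching 62 mm). Origin: centre of underside.
- jug: Clear plastic jug in the bay, leave alone: 80 mm diameter, 115 mm tall, handle 10 mm thick to its +y reaching 68 mm from the axis. Origin: centre of underside.
- jar: Amber glass jar with white cap in the bay, leave alone: at most 72 mm diameter, 100 mm tall. Origin: centre of underside.
- tin: Red tin with a white lid in the bay, leave alone: at most 72 mm diameter, 105 mm tall. Origin: centre of underside.
- waffle_iron: White waffle iron on the left part of the shelf, leave alone: 250 x 235 x 96 mm. Origin: centre of underside.
Not all that is in view belongs to the job. What is shaped like the mug but pink is not meant. What is shaped like the measuring_cup but green is not meant.

How it is judged (in metres and radians):
On the way, in this order (a step that is already met when the one before it is completed fails the run):
1. the door is slid all the way open to the left (value of joint door above 0.37 m), for 0.2 s.
2. one of the mug and the measuring cup stands upright and released on the free shelf floor (((x of mug in the frame of bay between -0.126 and 0.126 m and y of mug in the frame of bay between -0.172 and 0.19 m and z of mug in the frame of bay between -0.006 and 0.006 m and angle between mug's own z axis and vertical below 0.1 rad and linear speed of mug below 0.03 m/s and contact force between the fingers and mug below 0.05 N) or (x of measuring_cup in the frame of bay between -0.126 and 0.126 m and y of measuring_cup in the frame of bay between -0.172 and 0.19 m and z of measuring_cup in the frame of bay between -0.006 and 0.006 m and angle between measuring_cup's own z axis and vertical below 0.1 rad and linear speed of measuring_cup below 0.03 m/s and contact force between the fingers and measuring_cup below 0.05 N))), for 0.2 s.
3. both stand upright and released on the shelf (x of mug in the frame of bay between -0.126 and 0.126 m and y of mug in the frame of bay between -0.172 and 0.19 m and z of mug in the frame of bay between -0.006 and 0.006 m and angle between each of mug, measuring_cup's own z axis and vertical below 0.1 rad and linear speed of each of mug, measuring_cup below 0.03 m/s and contact force between the fingers and mug below 0.05 N and x of measuring_cup in the frame of bay between -0.126 and 0.126 m and y of measuring_cup in the frame of bay between -0.172 and 0.19 m and z of measuring_cup in the frame of bay between -0.006 and 0.006 m and contact force between the fingers and measuring_cup below 0.05 N), for 0.2 s.
4. the door is slid fully shut again (value of joint door below 0.015 m), for 0.2 s.
At the end, for the whole second after the job is handed in: Mug and measuring cup stand upright (0.1 rad), still and released on the bay floor (within 126 mm of its centre in depth, 172 mm to the right, 190 mm to the left; 6 mm in height); the door is shut within 15 mm; nothing stored has moved more than 6 mm (all of step 3 and value of joint door below 0.015 m and distance of each of stored_mug, jug, jar, tin, waffle_iron from where it was at the start of the episode below 0.006 m); the robot touches nothing.
It fails at once if a stored thing is touched by the mug or the measuring cup (contact force between any of stored_mug, jug, jar, tin, waffle_iron and mug above 0.5 N or contact force between any of stored_mug, jug, jar, tin, waffle_iron and measuring_cup above 0.5 N).
It fails at once if a stored thing is touched by the robot (contact force between any of stored_mug, jug, jar, tin, waffle_iron and the fingers above 0.5 N or contact force between any of stored_mug, jug, jar, tin, waffle_iron and the arm above 0.5 N).
It fails at once if a stored thing is shifted more than 6 mm or tipped (distance of any of stored_mug, jug, jar, tin, waffle_iron from where it was at the start of the episode above 0.006 m or angle between any of stored_mug, jug, jar, tin, waffle_iron's own z axis and vertical above 0.1 rad).
It fails at once if the mug and the measuring cup knock together (contact force between mug and measuring_cup above 0.5 N).
It fails at once if the mug or the measuring cup is let fall (over 0.5 m/s out of the fingers) or banged down on the shelf (over 80 N) (contact force between any of mug, measuring_cup and shelf above 80 N or (linear speed of mug above 0.5 m/s and contact force between the fingers and mug below 0.05 N) or (linear speed of measuring_cup above 0.5 m/s and contact force between the fingers and measuring_cup below 0.05 N)).
It also fails if it takes over 72 s, if anything falls off the work surface, if the arm or the gripper's body presses on something with over 40 N, if the wrist force passes 120 N, or if a joint passes its speed limit or range.

ROBOT

A 7-joint arm with a two-finger parallel gripper is mounted at the origin on the work surface. World frame = base frame: x ahead of the robot, y to its left, z up, the work surface at z = 0. Lengths are in mm, angles in rad, forces in N, time in s.
With the tool pointing down it reaches from about 400 to 900 mm from the base axis. Payload 5.6 kg.
Tool frame: the origin (TCP) lies midway between the tips of the shut fingers; the grasp point (between the pads) lies 19 mm behind it; z points along the fingers, y is the line along which they close (so a half turn about z gives the same grasp; the last joint's range is limited). The gripper opens to 92 mm and grips with 3 to 60 N. Pads are 20 mm wide; open, the fingers measure 128 mm over their backs; the gripper's body (75 mm by 189 mm) begins 69 mm behind the grasp point.
Start: joints at [1.097, 0.468, -0.012, 1.603, 0.006, 1.071, -0.056], TCP at [271.399, -590.638, 180.392] pointing down, gripper open.
Joint ranges: [-2.53, 2.53], [-0.31, 2.02], [-1.57, 1.55], [0.28, 2.44], [-1.29, 4.43], [0.15, 1.84], [-2.92, 2.92]. Speed limits (rad/s): [2.57, 2.57, 3.14, 3.14, 3.14, 3.14, 3.14].

INTERFACE

Orientations are given as a rotation vector (axis times angle).
In Python, from cell import robot, grip, kin, viewer gives the robot as it stands. Calls block until the motion is done:
- robot.movep(position, orientation): joint-space move of the TCP to a pose.
- robot.servo_line(position, feed=150, rotation=None): straight line of the TCP; rotation=None keeps the orientation; feed is the mean speed in mm/s.
- robot.goto_joints(angles): joint-space move.
- grip(opening, newtons=None): opening from 0.0 (shut) to 1.0 (fully open); newtons is the grip in N (None keeps the last); returns when the fingers have stopped.
- robot.hold(seconds).
- kin.ik(position, orientation): joint angles nearest the present ones, or None.
- robot.observe(): the state.
- viewer.read_camera(name): name is "side" or "top" or "wrist"; returns the picture (384x512x3 uint8, red, green, blue); there is no depth.
- viewer.camera_info(name): a dict with "camera_matrix" (3x3 intrinsics, pixels), "R" (3x3) and "t" (3): a world point X has camera coordinates R X + t. Camera axes: x right, y down, z forward; pixel columns grow to the right and rows downward; lengths in mm; the calibration is good to about 2 mm. A picture is of the moment at which its call begins: read the wrist's pose just before it. camera_info takes no time and is no camera call; for the wrist camera it gives the pose at the moment of the call.
A pose or a line that the arm cannot do raises robot.IKError and nothing moves.
- robot.job_done(): hands the job in; it is judged then, once.
Trained networks look in the newest picture that a camera, given by its name, has taken for a name from the list of things; names that differ only in an ending like _2 or _b are one class to them, and where a whole thing is asked for, a point or a joint stands for the part that bears it (a point fixed in the world has none). Each returns a list of dicts, best first, with "confidence" (0 to 1); they miss things now and then, are a little off and sometimes report something else, mostly with a low value. They report only what shows in the picture. A call takes as long as a camera call. They do not tell look-alikes from the thing itself.
- viewer.silhouettes(name, camera): "mask" (384x512 bool, what is visible of it).
- viewer.pinpoint(name, camera): "at" ([x, y, z] in mm, in the coordinates of the camera as it stood for that picture, good to about 4 mm: a listed point, or the origin of a listed thing).
The state is a dict: "t": time; "joints": joint angles; "joint_velocities": joint speeds; "joint_torque": joint torques, N m; "tcp_pos": TCP position; "tcp_rot": TCP orientation; "contact_force": force on the tool from outside, world axes, zero at the start; "wrist_torque": the same for the moment, N m; "grip_width": opening from 0.0 (shut) to 1.0 (fully open); "grip_force": force on a finger pad.
Only numpy, scipy, OpenCV 4.12 (cv2) and the standard library are available. Lean on these libraries where they do the work, as an engineer would, in place of code of your own. Each camera call takes 0.05 s, during which the arm holds its last target. There are 200 camera calls.

## Working session

There is one attempt and no reset: what is moved stays moved. The work goes in short steps, each a Python script; the robot and the scene stay as the last script left them, time stands still between calls to the robot, and variables do not carry over. Pictures are saved under pics/ and viewed, at most 10 in all, crops included, and the job is handed in when it is done.

```bash
mkdir -p pics; ls; cat > h.py <<'E'
from cell import robot, grip, kin, viewer
import numpy as np, cv2
def snap(c,f=None):
    i=viewer.camera_info(c); p=viewer.read_camera(c)
    if f: cv2.imwrite('pics/'+f,cv2.cvtColor(p,cv2.COLOR_RGB2BGR))
    return p,i
def toworld(i,at): return np.array(i['R']).T@(np.array(at)-np.array(i['t']))
def proj(i,X):
    c=np.array(i['R'])@np.array(X)+np.array(i['t']); u=np.array(i['camera_matrix'])@c; return u[:2]/u[2]
def find(n,c,i,p):
    out=[]
    for d in viewer.pinpoint(n,c):
        w=toworld(i,d['at']); px=proj(i,w); print(n,c,round(d['confidence'],2),w.round(0),px.round(0)); out.append(w)
    return out
E
python3 - <<'E'
from h import *
for c in ('top','side'):
    p,i=snap(c,c+'0.png')
    print(c, np.array(i['camera_matrix']).round(0).tolist(), (-np.array(i['R']).T@np.array(i['t'])).round(0))
    for n in ['shelf','bay','door_grip','mug','measuring_cup','stored_mug','jug','jar','tin','waffle_iron']: find(n,c,i,p)
s=robot.observe(); print(s['t'],s['tcp_rot'],s['contact_force'])
a=cv2.imread('pics/top0.png');
E
```

```text
pics
top [[453.0, 0.0, 250.0], [0.0, 453.0, 187.0], [0.0, 0.0, 1.0]] [ 226.  -13. 1617.]
shelf top 0.9 [568.   8.   3.] [245. 169.]
bay top 0.56 [566.   7.  16.] [245. 169.]
door_grip top 0.71 [483.  33. 184.] [237. 183.]
door_grip top 0.26 [ 520. -121.   18.] [281. 181.]
mug top 0.68 [ 452. -492.    1.] [384. 200.]
mug top 0.65 [ 440. -350.    2.] [345. 204.]
mug top 0.56 [ 309. -304.    1.] [333. 240.]
measuring_cup top 0.79 [ 588. -493.    5.] [383. 163.]
measuring_cup top 0.59 [ 585. -347.   -0.] [342. 164.]
stored_mug top 0.63 [ 634. -109.   15.] [277. 150.]
jug top 0.37 [485.  34. 185.] [236. 182.]
jar top 0.46 [627.  12.  13.] [244. 153.]
tin top 0.64 [ 631. -104.   15.] [276. 151.]
tin top 0.58 [ 520. -120.   12.] [280. 181.]
side [[479.0, 0.0, 256.0], [0.0, 479.0, 190.0], [0.0, 0.0, 1.0]] [ 923.  -41. 1402.]
shelf side 0.82 [566.  11.  -1.] [266. 232.]
bay side 0.65 [568.  11.  13.] [267. 232.]
bay side 0.27 [ 591. -348.    2.] [147. 251.]
door_grip side 0.63 [485.  37. 185.] [274. 185.]
mug side 0.91 [ 442. -348.    1.] [146. 204.]
mug side 0.74 [ 462. -489.   -5.] [101. 215.]
mug side 0.6 [ 309. -305.   -4.] [160. 163.]
measuring_cup side 0.83 [ 587. -351.    1.] [146. 250.]
measuring_cup side 0.82 [ 588. -495.   -1.] [ 98. 255.]
stored_mug side 0.77 [ 638. -104.   12.] [230. 259.]
stored_mug side 0.48 [630.  12.  13.] [269. 252.]
jar side 0.51 [627.  16.  13.] [270. 251.]
jar side 0.36 [ 591. -345.    1.] [148. 251.]
tin side 0.96 [ 519. -118.   15.] [222. 220.]
tin side 0.44 [ 638. -108.   11.] [229. 259.]
tin side 0.28 [569.  10.  -3.] [266. 234.]
1.1 [ 3.06893447e+00  6.71312142e-01 -2.77966725e-05] [-0.34004489 -0.41292392  0.1408828 ]
```

```bash
python3 - <<'E'
import cv2,numpy as np
a=cv2.imread('pics/top0.png')[110:290,170:420]; b=cv2.imread('pics/side0.png')[130:300,60:460]
a=cv2.resize(a,(420,302),interpolation=2); 
b=cv2.resize(b,(700,298),interpolation=2)
o=np.zeros((600,800,3),np.uint8); o[:302,:420]=a; o[302:600,:700]=b
cv2.imwrite('pics/c0.png',o)
E
```

```text
(no output)
```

View pics/c0.png

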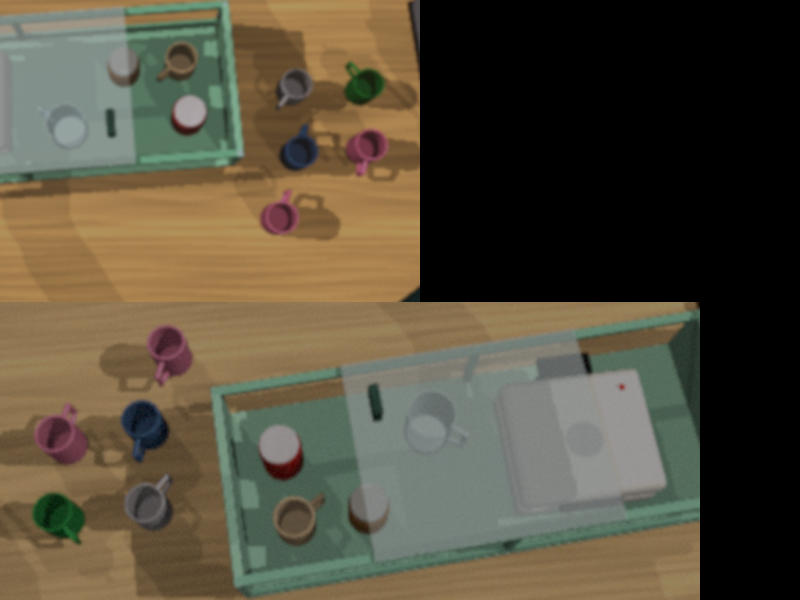

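The top image shows the blue mug at (345,204) px and the steel cup at (342,164). The stored mug, jar and tin are to the right and middle, and the jug is under the pane at front left. The free spots look like near-middle and far-left. Next I'll get the shelf yaw from straight edges and then open the door.

```bash
cat >> h.py <<'E'
from scipy.spatial.transform import Rotation as Rn
def down(psi): return np.pi*np.array([np.cos(psi/2),np.sin(psi/2),0])
def unproj(i,px,z):
    R=np.array(i['R']);C=-R.T@np.array(i['t']); d=R.T@np.linalg.inv(i['camera_matrix'])@np.array([px[0],px[1],1.]); return C+d*(z-C[2])/d[2]
E
python3 - <<'E'
from h import *
for c in ('top','side'):
    g=cv2.imread(f'pics/{c}0.png',0); i=viewer.camera_info(c)
    L=cv2.createLineSegmentDetector().detect(g)[0][:,0]
    for l in L:
        a=unproj(i,l[:2],150);b=unproj(i,l[2:],150); d=b-a; n=np.linalg.norm(d)
        m=(a+b)/2
        if n>120 and 350<m[0]<780 and -260<m[1]<660:
            th=np.degrees(np.arctan2(d[1],d[0]))%90; th=th if th<45 else th-90
            print(c,round(n),round(th,1),a.round(),b.round())
E
```

```text
top 287 4.4 [379. 581. 150.] [666. 603. 150.]
top 231 4.9 [365. 576. 150.] [385. 345. 150.]
top 291 3.9 [ 733. -183.  150.] [ 442. -203.  150.]
top 190 2.6 [631. 474. 150.] [440. 465. 150.]
top 123 4.7 [395. 386. 150.] [385. 508. 150.]
top 144 5.6 [669. 596. 150.] [683. 453. 150.]
top 314 4.3 [388. 309. 150.] [411.  -4. 150.]
top 165 4.4 [ 685. -165.  150.] [673.  -0. 150.]
top 300 4.4 [ 430. -221.  150.] [ 729. -199.  150.]
top 169 4.4 [685.  -0. 150.] [ 698. -169.  150.]
top 167 4.1 [350. 340. 150.] [362. 174. 150.]
top 151 3.9 [645. 552. 150.] [655. 402. 150.]
top 245 4.2 [635. 553. 150.] [391. 535. 150.]
top 174 4.1 [716.  -5. 150.] [ 728. -178.  150.]
top 305 3.9 [ 373. -195.  150.] [352. 109. 150.]
top 138 4.4 [418. -11. 150.] [556.  -0. 150.]
top 156 4.1 [660.  -4. 150.] [ 671. -160.  150.]
top 139 4.0 [412. -29. 150.] [ 422. -167.  150.]
top 209 4.5 [674. 619. 150.] [466. 603. 150.]
top 148 4.1 [ 435. -172.  150.] [424. -25. 150.]
top 210 4.0 [660. 176. 150.] [645. 385. 150.]
top 190 4.1 [670. 205. 150.] [684.  16. 150.]
top 151 4.2 [656. 385. 150.] [668. 234. 150.]
top 154 4
[... 204 characters left out ...]
] [685. 600. 150.]
side 161 3.5 [722.  73. 150.] [712. 233. 150.]
side 196 4.4 [669. 600. 150.] [685. 404. 150.]
side 183 2.1 [648. 469. 150.] [466. 462. 150.]
side 192 4.4 [396. 382. 150.] [381. 573. 150.]
side 291 4.4 [ 729. -183.  150.] [ 438. -205.  150.]
side 311 4.2 [ 433. -220.  150.] [ 743. -198.  150.]
side 175 4.2 [715.  -1. 150.] [ 728. -176.  150.]
side 248 4.3 [667. 540. 150.] [420. 521. 150.]
side 177 4.4 [ 438. -202.  150.] [425. -25. 150.]
side 166 3.8 [704. 307. 150.] [693. 473. 150.]
side 224 4.2 [434.  -9. 150.] [658.   7. 150.]
side 223 4.3 [712. 516. 150.] [729. 293. 150.]
side 220 4.3 [742. 107. 150.] [ 759. -113.  150.]
side 121 4.1 [ 739. -150.  150.] [730. -29. 150.]
```

```bash
cat >> h.py <<'E'
YAW=np.radians(4.3); BAY=np.array([568.,9.5,15.])
EX=np.array([np.cos(YAW),np.sin(YAW),0]);EY=np.array([-np.sin(YAW),np.cos(YAW),0])
def sh(x,y,z): return BAY+EX*x+EY*y+np.array([0,0,z-15.])   # z above the counter
E
python3 - <<'E'
from h import *
T=sh(-80,32,0)
o=down(YAW)
robot.movep(T+[0,0,270],o)
grip(0.6)
robot.servo_line(T+[0,0,166],feed=120)
grip(0.0,25)
s=robot.observe();print('w',s['grip_width']*92,s['grip_force'],s['t'])
robot.servo_line(T+[0,0,166]+EY*213,feed=120)
s=robot.observe();print(s['contact_force'],s['tcp_pos'],s['grip_width']*92)
grip(0.6)
robot.servo_line(T+[0,0,270]+EY*213,feed=200)
p,i=snap('side'); find('door_grip','side',i,p)
robot.movep(sh(-20,20,420),o)
p,i=snap('wrist','w1.png')
for n in ['bay','stored_mug','jug','jar','tin']: find(n,'wrist',i,p)
for x,y in ((-60,0),(60,120)): print(proj(i,sh(x,y,15)))
print(robot.observe()['t'])
E
```

```text
w 0.28031141954287303 0.0 6.075
[ 0.35282542 -0.73241419  0.56762962] [470.0606906  247.10177917 165.96742298] 0.6543632557949055
door_grip side 0.68 [486.  37. 185.] [274. 186.]
door_grip side 0.47 [ 522. -118.   17.] [222. 221.]
bay wrist 0.81 [568.  11.  19.] [263. 137.]
stored_mug wrist 0.88 [ 634. -106.   16.] [323. 109.]
stored_mug wrist 0.39 [ 587. -347.   -2.] [427. 140.]
jar wrist 0.68 [623.  17.  14.] [263. 109.]
jar wrist 0.32 [570.  14.  -4.] [262. 134.]
tin wrist 0.81 [ 519. -114.   10.] [318. 163.]
[263.7883628  164.38311206]
[206.28540403 106.85785499]
11.0583
```

View pics/w1.png

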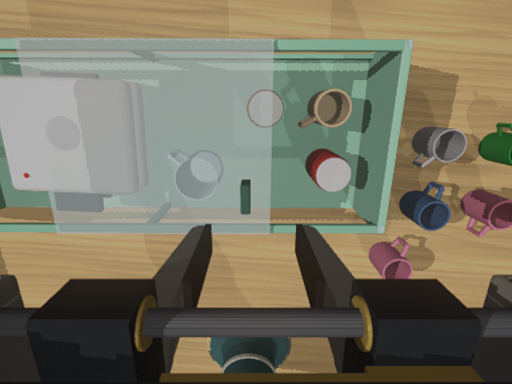

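The wrist view shows the door unmoved, with the tab at (245,197) px, so the pinch closed on nothing. It also confirms that the near-middle and far-left places are free. I'll check the tab's position by triangulating its dark green pixels.

```bash
python3 - <<'E'
from h import *
i=viewer.camera_info('wrist'); print('wrist proj tab', proj(i,sh(-80,32,198)),proj(i,sh(-80,32,182)), proj(i,sh(-80,32,156)))
print('ray at z=198', unproj(i,(245,182),198),unproj(i,(245,197),198), 'z156',unproj(i,(245,213),156))
s=robot.observe(); print(s['tcp_pos'],s['tcp_rot'],s['grip_width'], sh(-20,20,420))
for c in ('top','side'):
    p,i=snap(c); u=proj(i,sh(-80,32,182)); g=p.astype(int); 
    x,y=u.astype(int); w=g[y-20:y+20,x-20:x+20].sum(2)<130; yy,xx=np.nonzero(w)
    px=(xx.mean()+x-20,yy.mean()+y-20); print(c,u,px,len(xx),unproj(i,px,182).round(1))
ms=viewer.silhouettes('door_grip','side')
for m in ms: yy,xx=np.nonzero(m['mask']); print(m['confidence'],xx.mean(),yy.mean(),len(xx))
E
```

```text
wrist proj tab [247.04931833 199.93984241] [247.25276533 196.84074834] [247.55620921 192.21840871]
ray at z=198 [514.98886589  40.65957424 198.        ] [490.47596157  38.9918105  198.        ] z156 [447.08519941  37.21131425 156.        ]
[546.333402    28.83560975 419.59593227] [-3.13913364e+00 -1.20347140e-01  1.08347923e-03] 0.5943161584809485 [546.55672279  27.94412813 420.        ]
top [235.7199763  182.38807709] (np.float64(nan), np.float64(nan)) 0 [nan nan nan]
side [273.37934142 186.04322351] (np.float64(265.32323232323233), np.float64(173.03030303030303)) 99 [446.1  17.4 182. ]
0.97 334.5356257547829 212.91635416004576 15733<stdin>:8: RuntimeWarning: Mean of empty slice.
  ret = ret.dtype.type(ret / rcount)
```

```bash
python3 - <<'E'
from h import *
T=sh(-80,33,0); o=down(YAW)
robot.movep(T+[0,0,230],o)
robot.servo_line(T+[0,0,166],feed=120)
s=robot.observe(); print(s['tcp_pos'],s['grip_width'],s['contact_force'])
a,_=snap('wrist'); b,i=snap('side'); u=proj(i,T+[0,0,182]).astype(int)
b=cv2.resize(b[u[1]-50:u[1]+50,u[0]-65:u[0]+65],(512,384))
print(grip(0.0,25)); s=robot.observe(); print(s['tcp_pos'],s['grip_width']*92,s['grip_force'],s['contact_force'])
c,_=snap('wrist')
cv2.imwrite('pics/g.png',cv2.cvtColor(np.hstack([cv2.resize(x,(266,200)) if k!=1 else cv2.resize(b,(266,200)) for k,x in enumerate((a,b,c))]),cv2.COLOR_RGB2BGR))
E
```

```text
[486.67288412  36.64915866 166.80155351] 0.6034405384186016 [ 0.77308634 -0.35725218  0.06429139]
False
[485.75393205  36.42508476 165.99154937] 0.42320447688242824 0.0 [0.19889655 0.33259383 1.25857599]
```

View pics/g.png

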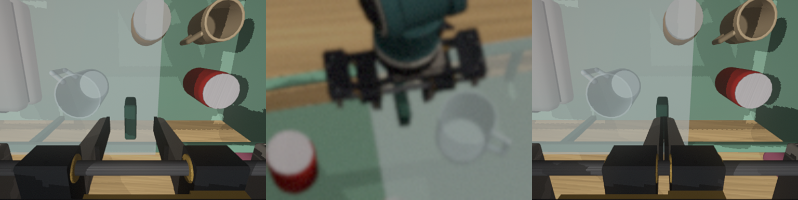

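```bash
python3 - <<'E'
from h import *
s=robot.observe(); t=np.array(s['tcp_pos']); print(s['tcp_rot'])
out=[]
for c in ('wrist','side'):
    p,i=snap(c); p=p.copy()
    for X,col in ((t,(255,0,0)),(t+[0,0,19],(255,255,0)),(sh(-80,33,198),(255,0,255)),(sh(-80,33,156),(0,255,255))):
        u=proj(i,X); print(c,u.round(1)); cv2.circle(p,tuple(int(v) for v in u.round()),1,col,-1)
    u=proj(i,t).astype(int); x0=min(max(u[0]-60,0),392);y0=min(max(u[1]-60,0),264)
    out.append(cv2.resize(p[y0:y0+120,x0:x0+120],(400,400),interpolation=cv2.INTER_NEAREST)); print(x0,y0)
cv2.imwrite('pics/h.png',cv2.cvtColor(np.hstack(out),cv2.COLOR_RGB2BGR))
E
```

```text
[-3.13933283e+00 -1.17927611e-01 -6.66234147e-06]
wrist [255.  217.7]
wrist [255.1 227.8]
wrist [255.3 235.8]
wrist [254.9 213.1]
194 157
side [273.6 188. ]
side [273.8 185.6]
side [273.9 183.9]
side [273.5 189.2]
213 127
```

View pics/h.png

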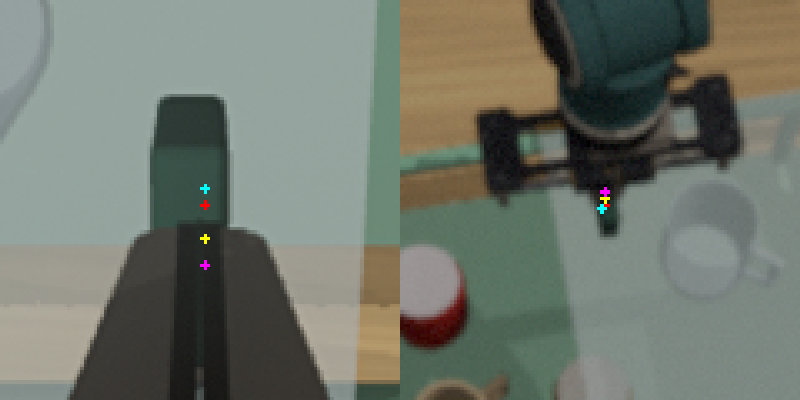

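The wrist image shows the shut fingertips near row 225, where the calibration puts the TCP at 217.7. The tips cover the tab's top instead of straddling it, so they appear to sit higher than reported. I'll probe downwards with the fingers open around the tab, stopping on contact force.

```bash
python3 - <<'E'
from h import *
T=sh(-80,33,0)
grip(0.6)
f0=np.array(robot.observe()['contact_force'])
z=166
while z>124:
    z-=2; robot.servo_line(T+[0,0,z],feed=40); robot.hold(0.05)
    s=robot.observe(); f=np.array(s['contact_force'])-f0
    if abs(f[2])>4: break
print(z,f,s['tcp_pos'])
robot.servo_line(T+[0,0,z+5],feed=60)
grip(0.0,25); s=robot.observe(); print(s['tcp_pos'],s['grip_width']*92,s['grip_force'],s['t'])
E
```

```text
124 [-0.10306076 -0.34348201 -0.51684806] [485.69168012  36.40931272 123.92361347]
[485.69886363  36.77769176 128.95125651] 15.443780840093245 24.999969005584717 21.9917
```

The tab is now gripped (15.4 mm), so the real tips sit more than 32 mm above the reported TCP. I'll open the door, then probe the pane to get the exact offset.

```bash
python3 - <<'E'
from h import *
T=sh(-80,33,0)+EY*212
robot.servo_line(T+[0,0,129],feed=200)
s=robot.observe();print(s['contact_force'],s['tcp_pos'],s['grip_width']*92)
grip(0.6)
f0=np.array(robot.observe()['contact_force'])
z=124
while z>90:
    z-=3; robot.servo_line(T+[0,0,z],feed=60)
    s=robot.observe(); f=np.array(s['contact_force'])-f0
    if abs(f[2])>4: break
print('touch',z,f,s['tcp_pos'])
robot.servo_line(T+[0,0,190],feed=250)
p,i=snap('top'); 
for n in ['door_grip','jug','mug','measuring_cup']: find(n,'top',i,p)
print(robot.observe()['t'])
E
```

```text
[ 3.02217605  2.66425924 -2.90775451] [470.01743479 247.69424114 128.96875461] 16.094718640224244
touch 121 [-0.60674375  0.66841213 10.34156025] [470.7495076  248.84615836 122.19103007]
door_grip top 0.33 [566.   9.  17.] [245. 169.]
jug top 0.67 [498. 126.   6.] [212. 188.]
mug top 0.95 [ 451. -490.    2.] [383. 200.]
mug top 0.66 [ 312. -304.    3.] [333. 239.]
mug top 0.63 [ 439. -350.   -2.] [344. 204.]
measuring_cup top 0.62 [ 585. -346.    1.] [342. 164.]
measuring_cup top 0.6 [ 585. -496.    3.] [383. 164.]
24.8833
```

Contact with the pane came at a reported TCP height of about 122, so the tips are 33.5 mm above the reported TCP. From here on I add that offset. Next I'll look at the mug and cup from close by.

```bash
python3 - <<'E'
from h import *
robot.movep([430,-350,250],down(0.))
p,i=snap('wrist','w2.png')
for n in ['mug','measuring_cup']:
    find(n,'wrist',i,p)
for a in (-40,-20,0,20): print('mug',a,proj(i,[441+58*np.cos(np.radians(a)),-349+58*np.sin(np.radians(a)),47]).round())
for a in (130,145,160,175): print('cup',a,proj(i,[587+56*np.cos(np.radians(a)),-348+56*np.sin(np.radians(a)),51]).round())
print('rims',proj(i,[441,-349,88]),proj(i,[587,-348,80]),robot.observe()['t'])
E
```

```text
mug wrist 0.93 [ 444. -347.   -1.] [253. 151.]
mug wrist 0.75 [ 453. -486.   -1.] [340. 146.]
mug wrist 0.72 [ 312. -299.   -4.] [225. 226.]
measuring_cup wrist 0.98 [ 585. -493.   -2.] [352.  56.]
measuring_cup wrist 0.76 [ 585. -347.   -2.] [253.  56.]
mug -40 [281. 127.]
mug -20 [269. 120.]
mug 0 [254. 117.]
mug 20 [240. 120.]
cup 130 [221.  76.]
cup 145 [230.  84.]
cup 160 [240.  90.]
cup 175 [250.  92.]
rims [254.41647657 163.86724417] [253.9395586   41.50792935] 27.1917
```

View pics/w2.png

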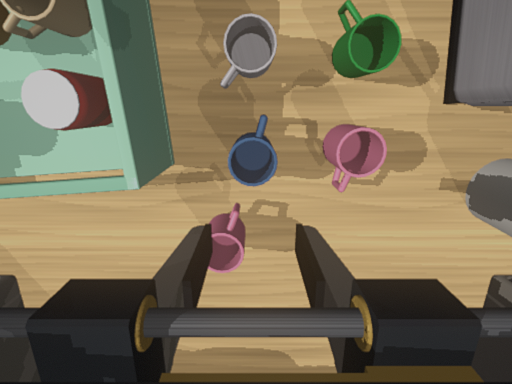

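The blue mug is at (252,157) px with its handle tip at (263,120), about -12°. The steel cup is at (250,47) with its handle tip at (227,84), about 143°. The mug goes to the near-middle place first.

```bash
cat >> h.py <<'E'
OFF=33.5
def pick_place(c,psi,tip,d_open,newt,goal,rel):
    c=np.array([c[0],c[1],0.]); zt=tip-OFF
    grip(1.0); robot.movep(c+[0,0,zt+70],down(psi))
    robot.servo_line(c+[0,0,zt],feed=120)
    grip(0.0,newt); s=robot.observe(); print('w',s['grip_width']*92,s['grip_force'],s['tcp_pos'],s['t'])
    if s['grip_width']*92<d_open-5: print('MISSED'); return
    robot.servo_line(c+[0,0,zt+185],feed=250)
    g=sh(goal[0],goal[1],0); 
    robot.servo_line(g+[0,0,zt+185],feed=260,rotation=down(YAW))
    s=robot.observe(); print('above',s['grip_width']*92,s['tcp_pos'])
    robot.servo_line(g+[0,0,zt+40],feed=180); robot.servo_line(g+[0,0,zt+19],feed=60); robot.hold(0.15)
    f0=robot.observe()['contact_force'][2]; b=19
    while b>10:
        b-=1; robot.servo_line(g+[0,0,zt+b],feed=30)
        f=robot.observe()['contact_force'][2]-f0
        if f>2.5: break
    print('set at',b,f)
    grip(rel); robot.hold(0.1)
    robot.servo_line(g+[0,0,zt+60],feed=100); robot.servo_line(g+[0,0,zt+185],feed=250)
    print('t',robot.observe()['t'])
E
python3 - <<'E'
from h import *
pick_place((443,-348),np.radians(-12),68,66,25,(-65,0),0.86)
p,i=snap('wrist','w3.png'); find('mug','wrist',i,p)
E
```

```text
w 64.52142555522146 24.99970033764839 [ 443.25171121 -348.00142345   34.89627306] 29.775
above 64.60841554477587 [502.93701716   3.13669692 219.33052219]
set at 15 4.871306705060962
t 36.5583
mug wrist 0.97 [503.   6.  12.] [253. 164.]
mug wrist 0.88 [ 310. -302.   -3.] [420. 283.]
```

View pics/w3.png

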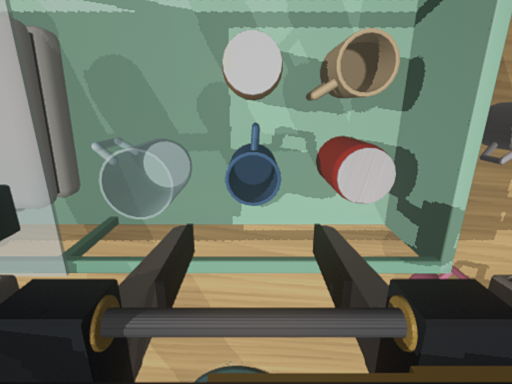

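The mug stands in the near-middle place at (252,172) px, clear of everything. The far-left place is empty, and the jug's handle (105,148) points away from it. The cup is next.

```bash
python3 - <<'E'
from h import *
robot.movep([586,-347,180],down(np.radians(-37)))
pick_place((586,-347),np.radians(-37),62,64,20,(70,103),0.8)
p,i=snap('wrist','w4.png')
for n in ('measuring_cup','mug'): find(n,'wrist',i,p)
p,i=snap('side','s4.png'); find('door_grip','side',i,p)
E
```

```text
w 62.438362540598845 19.971699016168714 [ 586.3986464  -346.92283643   28.91182081] 40.1167
above 62.28339170832243 [630.28154783 115.64453839 213.38367731]
set at 15 3.0013812967429674
t 47.2833
measuring_cup wrist 0.67 [629. 116.  13.] [254. 166.]
mug wrist 0.9 [502.   6.  13.] [318. 249.]
door_grip side 0.56 [471. 247. 182.] [350. 174.]
```

View pics/w4.png

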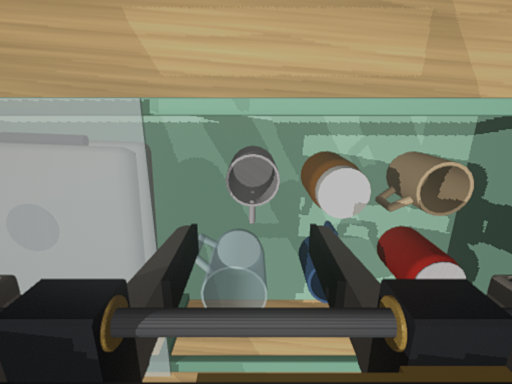

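The cup stands upright at (253,180) px, clear of its neighbours. Now I'll close the door.

```bash
python3 - <<'E'
from h import *
T=sh(-80,245,0); E_=sh(-80,-148,0)
robot.movep(T+[0,0,220],down(YAW)); grip(0.6)
robot.servo_line(T+[0,0,130],feed=150)
grip(0.0,25); s=robot.observe(); print('w',s['grip_width']*92,s['t'])
robot.servo_line(E_+[0,0,130],feed=160); robot.hold(0.2)
s=robot.observe(); print(s['contact_force'],s['tcp_pos'],s['grip_width']*92,s['t'])
grip(0.6); robot.servo_line(E_+[0,0,250],feed=200)
p,i=snap('side','s5.png')
for w in find('door_grip','side',i,p): print('door',(w-BAY)@EY+150)
for n in ('mug','measuring_cup'): find(n,'side',i,p)
print(robot.observe()['t'])
E
```

```text
w 15.692411391807232 50.2583
[-0.58708665  0.66738882  4.99231565] [ 499.01631639 -144.11887382  130.12297584] 15.483501862543529 53.0667
door_grip side 0.61 [ 500. -145.  185.] [207. 197.]
door 0.6093361138103148
mug side 0.84 [ 307. -303.   -1.] [160. 162.]
mug side 0.8 [ 461. -489.   -4.] [101. 214.]
measuring_cup side 0.84 [ 587. -497.    1.] [ 97. 255.]
54.7417
```

View pics/s5.png

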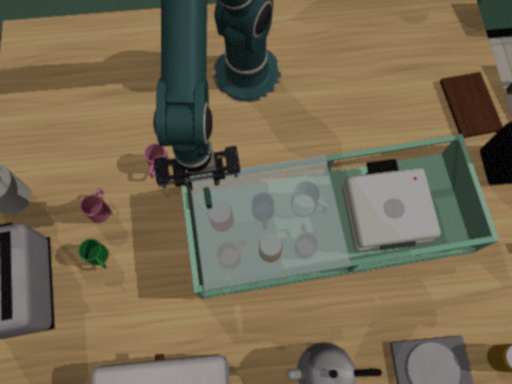

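The door is shut, covering x≈190–345 px, with all six things standing under it. The gripper is clear, so I'm handing in.

```bash
python3 - <<'E'
from h import *
print(robot.job_done())
E
```

```text
the job is handed in; nothing more can be done
None
```

The job is handed in at about 55 s of the 72 s allowed: the mug and measuring cup stand released in the two free places, the door is shut to about 1 mm by camera, and I saw no stored thing touched or shifted, though the hand-in returned no verdict.

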